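# Hang the lift-off guard gate on its pintles

## Robot

A 7-joint arm with a two-finger parallel gripper is mounted at the origin on the work surface. World frame = base frame: x ahead of the robot, y to its left, z up, the work surface at z = 0. Lengths are in m, angles in rad, forces in N, time in s.
With the tool pointing down it reaches from about 0.4 to 0.875 m from the base axis. Payload 4.4 kg.
Tool frame: the origin (TCP) lies on the mounting face of the last link; the fingertips stand 173 mm ahead of it and the grasp point (between the pads) lies 155 mm ahead of it; z points along the fingers, y is the direction in which the jaws open and shut (so a half turn about z gives the same grasp; the last joint's range is limited). The gripper opens to 85 mm and grips with 20 to 120 N. Pads are 22 mm wide; open, the fingers measure 114 mm over their backs; the gripper's body (76 mm by 85 mm) begins 54 mm behind the grasp point. The pads swing forward as they close: fully open they stand 13 mm farther back than shut.
Start: joints at [1.159, 0.628, 0.038, 1.517, -0.027, 0.996, -0.02], TCP at [0.22, -0.612, 0.405] pointing down, gripper open.
Joint ranges: [-3.06, 3.06], [-0.37, 2.12], [-1.25, 1.32], [0.18, 2.47], [-1.1, 4.24], [0.23, 1.98], [-2.94, 2.94]. Speed limits (rad/s): [2.57, 2.57, 3.14, 3.14, 3.14, 3.14, 3.14].

## Interface

Orientations are given as a 3x3 rotation matrix whose columns are the frame's x, y, z axes.
In Python, from rig import arm, eyes gives the robot as it stands.
- The arm moves only by the tool arm_command, never from a script. Its argument "targets" is a list of rows, each a list of 3 entries, a list of its own where there are three numbers: the finger opening in mm, from 0 to 85.4, then the shift along the tool's x, y, z in units of 40 mm (1.0 is 40 mm), then the turn, a rotation vector about the tool's x, y, z in units of 6 degrees (1.0 is 6 degrees). In form: [[fingers, [tx, ty, tz], [ax, ay, az]], ...]. A call has 1 to 5 rows; each row is the pose to reach, as a shift and turn from the pose commanded when the call began, along the tool's axes at that moment; what a row does not reach only later rows make up. A row lasts 1/10 s, in which the tool goes at most 50 mm and 8.59 degrees, less where a joint would pass 70% of its speed; a pose out of reach is approached as far as the arm can. A call with a gripper value outside its range is refused whole. The fingers move at their own pace and stop on an object; "squeeze" is the grip in N (left out, the last holds). Time passes only in rows, so rows that repeat a pose let the fingers close. It gives the time, the measured TCP pose, the force and the opening at its end, in the units of the state.
- arm.get_state(): the state, without advancing time (a new reading comes with each control period).
- eyes.get_image(name): name is "side" or "top" or "wrist"; returns a dict with "img" (400x640x3 uint8, red, green, blue), "z_map" (400x640 float32, m along the optical axis (not along the pixel's ray), 0 where there is no reading), "K" (3x3 intrinsics, pixels), "distortion" ([k1, k2, p1, p2, k3] as OpenCV has them; the pictures are not rectified), "R" (3x3) and "t" (3): a world point X has camera coordinates R X + t. Camera axes: x right, y down, z forward; pixel columns grow to the right and rows downward; lengths in m; the calibration is good to about 2 mm. A picture is of the moment at which its call begins.
- arm.close_job(): hands the job in, once; it reports no verdict.
Trained networks look in the newest picture that a camera, given by its name, has taken for a name from the list of things; names that differ only in an ending like _2 or _b are one class to them, and where a whole thing is asked for, a point or a joint stands for the part that bears it (a point fixed in the world has none). Each returns a list of dicts, best first, with "score" (0 to 1); they miss things now and then, are a little off and sometimes report something else, mostly with a low value. They report only what shows in the picture. A call takes as long as a camera call. They do not tell look-alikes from the thing itself.
- eyes.find_in(camera, label): "bbox" ([centre column, centre row, width, height] in pixels, round what is visible of it).
- eyes.outline_of(camera, label): "mask" (400x640 bool, what is visible of it) and "bbox" ([centre column, centre row, width, height] in pixels, round what is visible of it).
The state is a dict: "time_s": time; "qpos": joint angles; "dq": joint speeds; "effort": joint torques, N m; "position": TCP position; "orientation": TCP orientation; "force": force on the tool from outside, world axes, zero at the start; "moment": the same for the moment, N m; "opening": opening from 0.0 (shut) to 1.0 (fully open).
Only numpy, scipy, OpenCV 4.12 (cv2) and the standard library are available. Lean on these libraries where they do the work, as an engineer would, in place of code of your own. Each camera call takes 0.05 s, during which the arm holds its last target. There are 200 camera calls.

## Task

Take the small steel guard gate out of the wooden rack and, holding it partly swung open, let both its knuckles down over the fixture's two hinge pins together, gently and by feel, until it sits fully down on both. Then swing it shut, its tongue under the keeper's roof and up against the stop, and let go. Do not force or knock the fixture, and leave the other things on the bench where they are.

Things in the scene. Friction and masses are not known exactly. Their poses are not given: they have to be found in the camera images.
- gate: Loose steel guard gate: square frame 120 long (x) x 12 thick (y) x 120 high (z) mm with a thin sheet inside, 0.28 to 0.46 kg. Origin: middle of the bottom edge of the frame; z up, x along the gate from the knuckle end to the tongue end. A grip tab stands on top, two knuckles stick out at the -x end, a tongue at the +x end. Starts upright in the rack's slot.
- grip_tab (a point): Middle of the gate's grip tab, on the gate at (-30, 0, 140) mm. Tab 12 mm thick (along gate y), 50 mm long (gate x), from z = 120 (the frame's top) to 158 mm; the fingers can hold it from above.
- knuckle_low (a point): Centre of the lower knuckle's lower mouth, on the gate at (-74, 0, 44) mm. Knuckles are upright tubes, outside diameter 21, bore 12.6, 14 mm tall, open at both ends.
- knuckle_up (a point): Centre of the upper knuckle's lower mouth, on the gate at (-74, 0, 94) mm, straight above the lower one.
- tongue (a point): End of the gate's tongue, a bar on the gate at x = 60 to 94, 8 mm thick, z = 58 to 74 mm; this point is at (94, 0, 66) mm.
- rack: Fixed wooden rack: board 110 (x) x 150 (y) x 15 mm with two rails 100 mm long, tops at 40 mm, leaving a 17 mm slot along x, 25 mm deep, in which the gate stands with its x along rack x (its bottom at 15 mm). Knuckles and tongue overhang the ends. Origin: underside centre.
- station: Bench fixture: red cylinder-head casting on a 12 mm base plate (x = -95 to 125, y = -135 to 155 mm), grey screens, tops 122 mm on three sides. Origin on the underside; x from its open front (-x side, where the gate hangs) to its back, y towards the hinge post (y = 122 to 142, top 147 mm), z up. Gate heading: closed = station yaw - 90 deg (tongue to -y); opened by a = station yaw - 90 deg - a.
- pin_low (a point): NOMINAL centre of the shoulder at the foot of the lower pin, on the station at (-75, 80, 76) mm. The strip carrying both pins is clamped in slots: the true axis is up to 6 mm off along station x and up to 6 mm along y, new each time, NOT in this reading; heights are exact. Hung, the knuckle's mouth rests on the shoulder (18 mm disc), gate bottom 32 mm over the bench.
- pin_up (a point): The same for the upper pin, 50 mm straight above. Both pins: 10 mm thick, upright, 14 mm tall, greased, the top 4 mm tapering to a flat 7 mm wide, on arms 8 mm thick that come from the hinge post (+y). Bring the gate in level from station -x, 16 to 26 mm above its hung height: lower, the knuckles strike the pins; higher, the lower knuckle strikes the upper arm.
- keeper (a point): Keeper at the other end of the opening: middle of the roof's underside, on the station at (-82, -83, 112) mm. Roof 62 (x) x 26 (y) x 6 mm; under it at the back a post whose front face (x = -67) stops the tongue. The tongue gets in only by swinging: within about 0.2 rad of closed the gate cannot be lowered. The gate opens to station -x, freely to 90 deg; hung, its tongue may sag 6 mm.
- valve: Bystander: engine valve standing on its head, 34 mm wide, 70 tall, on the fixture's base behind the gate. Origin: underside.
- socket: Bystander: steel socket, 26 mm wide, 28 tall, on the rack's board. Origin: underside.
- screwdriver: Bystander: screwdriver lying on the bench.
- hammer: Bystander: hammer lying on the bench.
- wrench: Bystander: wrench lying on the bench.
- jar: Bystander: jar, 64 mm wide, 90 tall. Origin: underside.
- spraycan: Bystander: can, 60 mm wide, 160 tall. Origin: underside.
There are look-alikes about, which are no part of the job. What is shaped like the gate but orange or pink is not meant.

How it is judged:
By the outcome, as a careful person would: the job done as asked, in the order asked, and still so for the second after the job is handed in, with the robot touching nothing.
It also fails if it takes over 72 s, if anything falls off the work surface, if the arm or the gripper's body presses on something with over 40 N, if the wrist force passes 120 N, or if a joint passes its speed limit or range.

## Working session

There is one attempt and no reset: what is moved stays moved. The work goes in short steps, Python scripts to look and compute and a tool call to move; the robot and the scene stay as the last step left them, time stands still between calls to the robot, and variables do not carry over. Pictures are saved under pics/ and viewed, about 8 in all and at most 12, crops included, and the job is handed in when it is done.

Besides the shell and the picture viewer there is one more tool, called after "Request:" in YAML: its name, and indented under it one key for each argument. arm_command: Moves the arm, as the interface text tells. Its arguments: {"type":"object","properties":{"targets":{"type":"array"},"squeeze":{"type":"number"}},"required":["targets"]}

```bash
ls; mkdir -p pics
cat > h.py <<'E'
import numpy as np, cv2
from rig import arm, eyes
def snap(c,fn=None):
    d=eyes.get_image(c)
    if fn: cv2.imwrite('pics/'+fn,d['img'][:,:,::-1])
    return d
def unproj(d,uv,z):
    uv=np.asarray(uv,float).reshape(-1,1,2)
    n=cv2.undistortPoints(uv,np.array(d['K']),np.array(d['distortion']))[:,0]
    z=np.asarray(z,float).reshape(-1)
    P=np.c_[n*z[:,None],z]
    return (P-np.array(d['t']))@np.array(d['R'])
def proj(d,X):
    rv,_=cv2.Rodrigues(np.array(d['R']))
    return cv2.projectPoints(np.asarray(X,float).reshape(-1,3),rv,np.array(d['t']),np.array(d['K']),np.array(d['distortion']))[0][:,0]
def cloud(d,mask=None):
    m=d['z_map']>0
    if mask is not None: m&=mask
    v,u=np.nonzero(m)
    return unproj(d,np.c_[u,v],d['z_map'][v,u]),np.c_[u,v]
E
python3 - <<'E'
from h import *
a=snap('side');b=snap('top')
cv2.imwrite('pics/1.png',cv2.resize(np.vstack([a['img'],b['img']])[:,:,::-1],(480,600)) if 0 else np.vstack([a['img'],b['img']])[:,:,::-1][:, :, :])
cv2.imwrite('pics/s.png',a['img'][:,:,::-1]);cv2.imwrite('pics/t.png',b['img'][:,:,::-1])
s=arm.get_state();print(s['position'],s['orientation'],s['opening'],s['force'],s['time_s'])
for c in('side','top'):
  for l in('gate','rack','station','keeper','grip_tab','pin_up','valve','socket','jar','spraycan'):
    print(c,l,[(np.round(r['bbox']).tolist(),round(r['score'],2)) for r in eyes.find_in(c,l)])
E
```

```text
pics
[ 0.22027074 -0.61126106  0.40388012] [[ 9.40794255e-01  3.38977615e-01 -5.88118795e-04]
 [ 3.38978125e-01 -9.40792854e-01  1.62378920e-03]
 [-2.86976992e-06 -1.72701095e-03 -9.99998509e-01]] 0.9984781426847532 [-0.59264262 -0.01990524  0.0370653 ] 0.1
side gate [([328.0, 275.0, 57.0, 57.0], 0.9), ([169.0, 264.0, 69.0, 54.0], 0.79), ([272.0, 230.0, 49.0, 58.0], 0.75)]
side rack [([271.0, 254.0, 58.0, 37.0], 0.71)]
side station [([369.0, 179.0, 97.0, 93.0], 0.55)]
side keeper [([189.0, 354.0, 106.0, 36.0], 0.74)]
side grip_tab [([274.0, 232.0, 44.0, 55.0], 0.97), ([328.0, 276.0, 53.0, 59.0], 0.58)]
side pin_up [([370.0, 179.0, 100.0, 90.0], 0.95), ([272.0, 232.0, 47.0, 56.0], 0.23)]
side valve []
side socket [([328.0, 219.0, 24.0, 22.0], 0.45), ([292.0, 238.0, 6.0, 13.0], 0.38)]
side jar [([372.0, 240.0, 23.0, 27.0], 0.97)]
side spraycan [([286.0, 172.0, 23.0, 46.0], 0.91), ([371.0, 240.0, 25.0, 31.0], 0.68)]
top gate [([390.0, 189.0, 96.0, 82.0], 0.71), ([264.0, 191.0, 20.0, 52.0], 0.65), ([185.0, 158.0, 54.0, 20.0], 0.63), ([266.0, 258.0, 18.0, 55.0], 0.62)]
top rack [([266.0, 193.0, 47.0, 39.0], 0.76), ([329.0, 252.0, 21.0, 17.0], 0.6)]
top station [([389.0, 191.0, 98.0, 83.0], 0.78), ([165.0, 217.0, 64.0, 50.0], 0.66)]
top keeper [([390.0, 192.0, 95.0, 83.0], 0.55)]
top grip_tab [([259.0, 192.0, 16.0, 53.0], 0.98), ([185.0, 160.0, 53.0, 23.0], 0.56), ([268.0, 256.0, 16.0, 56.0], 0.55)]
top pin_up [([391.0, 194.0, 95.0, 78.0], 0.93)]
top valve [([380.0, 206.0, 10.0, 10.0], 0.61)]
top socket []
top jar [([329.0, 251.0, 21.0, 18.0], 0.66), ([264.0, 190.0, 46.0, 35.0], 0.22)]
top spraycan [([324.0, 137.0, 20.0, 27.0], 0.76)]
```

View pics/s.png

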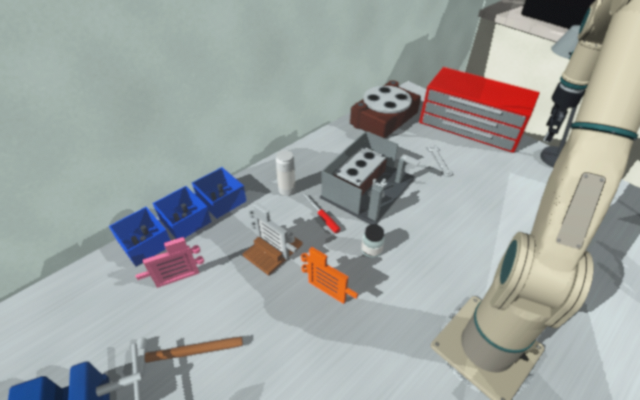

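View pics/t.png

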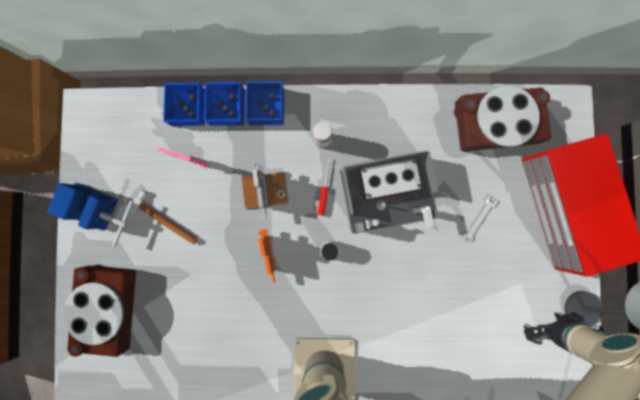

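Candidates for "gate": grey in the rack (side 272,230; top 262,190), pink (side 169,264; top 185,158), orange (side 328,275; top 267,258). I choose the grey one in the rack. Checking it in a close crop together with the station.

Run:
```python
from h import *
a=snap('side');b=snap('top')
f=lambda im,x0,x1,y0,y1:cv2.resize(im[y0:y1,x0:x1,::-1],(400,300),interpolation=cv2.INTER_CUBIC)
cv2.imwrite('pics/c.png',np.vstack([np.hstack([f(b['img'],220,310,155,222),f(b['img'],330,450,145,235)]),np.hstack([f(a['img'],230,320,195,275),f(a['img'],310,420,130,220)])]))
P,uv=cloud(b)
np.save('top.npy',np.c_[P,uv])
# height map summary
def reg(x0,x1,y0,y1):
    m=(uv[:,0]>=x0)&(uv[:,0]<x1)&(uv[:,1]>=y0)&(uv[:,1]<y1); return P[m],uv[m]
Q,w=reg(235,295,160,220)
print('bench z',np.median(P[:,2]))
m=Q[:,2]>0.12; print('gate top pts',m.sum(),Q[m].min(0),Q[m].max(0),Q[m].mean(0))
m2=(Q[:,2]>0.008)&(Q[:,2]<0.022);r=cv2.minAreaRect((Q[m2,:2]*1000).astype(np.float32));print('board',r)
r=cv2.minAreaRect((Q[m,:2]*1000).astype(np.float32));print('gate',r)
Q,w=reg(330,450,145,240)
for z0,z1 in((.006,.02),(.1,.13),(.135,.16)):
    m=(Q[:,2]>z0)&(Q[:,2]<z1);r=cv2.minAreaRect((Q[m,:2]*1000).astype(np.float32));print(z0,m.sum(),r, cv2.boxPoints(r).round().tolist())
Q0=Q[Q[:,2]>.135];print(np.round(Q0,3).tolist()[:40])
```

```text
bench z -0.0008511297446062774
gate top pts 227 [0.54445087 0.18735637 0.12063599] [0.68443025 0.21820236 0.18043097] [0.61299814 0.20058409 0.14691889]
board ((610.808837890625, 198.9094696044922), (168.1259002685547, 197.75279235839844), 83.22792053222656)
gate ((614.48388671875, 202.85647583007812), (141.55519104003906, 18.645946502685547), 5.372114181518555)
0.006 2821 ((595.9880981445312, -228.2230987548828), (409.3819885253906, 315.917236328125), 89.91050720214844) [[438.0, -433.0], [754.0, -433.0], [754.0, -24.0], [438.0, -23.0]]
0.1 687 ((584.2534790039062, -221.4437713623047), (238.46339416503906, 280.2817687988281), 10.685074806213379) [[441.0, -106.0], [493.0, -381.0], [727.0, -337.0], [675.0, -62.0]]
0.135 96 ((488.1742248535156, -136.73629760742188), (29.820344924926758, 64.33377838134766), 17.708086013793945) [[464.0, -111.0], [484.0, -172.0], [512.0, -163.0], [493.0, -102.0]]
[[0.504, -0.137, 0.136], [0.504, -0.14, 0.138], [0.501, -0.133, 0.14], [0.501, -0.136, 0.143], [0.501, -0.14, 0.139], [0.498, -0.121, 0.14], [0.498, -0.133, 0.139], [0.498, -0.136, 0.143], [0.498, -0.139, 0.145], [0.498, -0.164, 0.142], [0.498, -0.167, 0.138], [0.495, -0.108, 0.144], [0.495, -0.111, 0.144], [0.495, -0.114, 0.145], [0.495, -0.117, 0.147], [0.495, -0.121, 0.146], [0.495, -0.124, 0.145], [0.495, -0.134, 0.137], [0.495, -0.137, 0.136], [0.495, -0.139, 0.144], [0.495, -0.164, 0.142], [0.495, -0.167, 0.139], [0.492, -0.105, 0.145], [0.492, -0.108, 0.144], [0.492, -0.111, 0.148], [0.492, -0.114, 0.148], [0.492, -0.117, 0.149], [0.492, -0.121, 0.145], [0.492, -0.123, 0.147], [0.492, -0.136, 0.141], [0.492, -0.139, 0.143], [0.491, -0.168, 0.137], [0.488, -0.106, 0.138], [0.489, -0.108, 0.151], [0.489, -0.111, 0.148], [0.489, -0.114, 0.147], [0.489, -0.117, 0.149], [0.489, -0.121, 0.143], [0.489, -0.123, 0.147], [0.488, -0.137, 0.138]]
```

View pics/c.png

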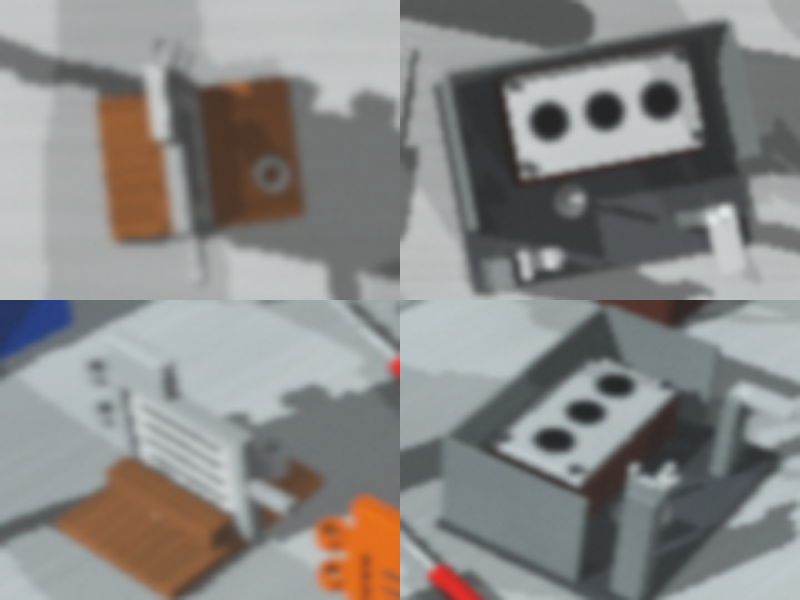

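The crop shows the silver gate standing in the brown rack, with the knuckles at the far end (image top), the tab near them and the tongue towards the robot. The station opens towards the robot, with the hinge post and pins at left (crop 525,262) and the keeper at right (722,230). The valve is inside and the socket is on the board.

Run:
```python
from h import *
D=np.load('top.npy');P=D[:,:3];uv=D[:,3:]
s=arm.get_state();R=np.array(s['orientation']);p=np.array(s['position'])
d=snap('wrist')
Rc=np.array(d['R']);c=-Rc.T@np.array(d['t'])
print('cam in tool',R.T@(c-p),'\naxes',(R.T@Rc.T).round(3).tolist(),np.array(d['K']).round(0).tolist())
m=(uv[:,0]>235)&(uv[:,0]<295)&(uv[:,1]>160)&(uv[:,1]<220)
Q=P[m];t=Q[Q[:,2]>.163];print('tab',len(t),t.mean(0),t.min(0),t.max(0),cv2.minAreaRect((t[:,:2]*1000).astype(np.float32)))
b=Q[(Q[:,2]>.03)&(Q[:,2]<.046)];print('rails',len(b),b.mean(0))
for n,T in(('station',[.5,-.17,.48]),('tab',[.63,.2,.46])):
    e=R.T@(np.array(T)-p)/.04;print(n,e.round(2))
```

```text
cam in tool [ 0.07878369 -0.00014554  0.02982801] 
axes [[-0.0, -0.951, -0.309], [1.0, -0.0, 0.0], [-0.0, -0.309, 0.951]] [[294.0, 0.0, 318.0], [0.0, 294.0, 201.0], [0.0, 0.0, 1.0]]
tab 71 [0.63325731 0.2041317  0.17241489] [0.60797525 0.19622265 0.16346164] [0.65653026 0.21287868 0.18043097] ((632.7384643554688, 204.44412231445312), (48.5443229675293, 12.499479293823242), 7.331237316131592)
rails 299 [0.60319484 0.18675319 0.03935113]
station [10.32 -8.02 -1.88]
tab [ 16.51 -15.62  -1.38]
```

Request:
arm_command:
  targets:
    - [85,[0.62,-0.59,0],[0,0,0]]
    - [85,[1.55,-1.48,0],[0,0,0]]
    - [85,[2.48,-2.37,0],[0,0,0]]
    - [85,[3.4,-3.26,0],[0,0,0]]
    - [85,[4.3,-4.1,0],[0,0,0]]

```text
time_s: 1.75
position: [0.3255, -0.4002, 0.4049]
orientation: [[0.941, 0.338, 0.001], [0.338, -0.941, -0.0], [0.0, 0.0, -1.0]]
force: [0.9, -0.4, -0.3]
opening: 0.997
```

Request:
arm_command:
  targets:
    - [85,[0.9,-0.85,0],[0,0,0]]
    - [85,[1.8,-1.7,0],[0,0,0]]
    - [85,[2.7,-2.6,0],[0,0,0]]
    - [85,[3.5,-3.35,0],[0,0,0]]
    - [85,[4.2,-4.0,0],[0,0,0]]

```text
time_s: 2.25
position: [0.4297, -0.192, 0.4051]
orientation: [[0.94, 0.341, 0.001], [0.341, -0.94, 0.0], [0.001, 0.0, -1.0]]
force: [0.5, 0.1, -0.1]
opening: 0.996
```

Request:
arm_command:
  targets:
    - [85,[0.4,-0.4,0.05],[0,0,0]]
    - [85,[0.7,-0.7,0.1],[0,0,0]]
    - [85,[0.81,-0.8,0.1],[0,0,0]]
    - [85,[0.81,-0.8,0.1],[0,0,0]]
    - [85,[0.81,-0.8,0.1],[0,0,0]]

```text
time_s: 2.75
position: [0.4481, -0.1544, 0.4008]
orientation: [[0.941, 0.338, -0.0], [0.338, -0.941, -0.001], [-0.0, 0.001, -1.0]]
force: [-0.4, -0.6, 0.9]
opening: 0.995
```

Run:
```python
from h import *
d=snap('wrist','w1.png');np.savez('w1.npz',**d)
s=arm.get_state();print(s['position'],s['orientation'],s['time_s'],s['qpos'])
P,uv=cloud(d);print(np.median(P[:,2]))
for z0,z1 in((.115,.126),(.132,.136),(.1365,.143),(.143,.152)):
    m=(P[:,2]>z0)&(P[:,2]<z1);print(z0,m.sum(),P[m].mean(0),uv[m].mean(0))
```

```text
[ 0.44802346 -0.15461494  0.40083055] [[ 9.41476633e-01  3.37078229e-01 -1.28328286e-04]
 [ 3.37078086e-01 -9.41476477e-01 -6.38208919e-04]
 [-3.35944395e-04  5.57602131e-04 -9.99999788e-01]] 2.8 [ 0.27813757  0.38490457 -0.00719312  1.99684638  0.00486371  0.75980911
 -0.95903977]
0.0019822450470826825
0.115 4272 [ 0.54827219 -0.28536141  0.11991052] [501.59129213 136.40449438]
0.132 39 [ 0.49395867 -0.13093796  0.13389019] [309.07692308 141.58974359]
0.1365 489 [ 0.4925948  -0.14061238  0.14090686] [320.        148.6196319]
0.143 1048 [ 0.48256947 -0.11409988  0.14770204] [282.71564885 150.4990458 ]
```

View pics/w1.png

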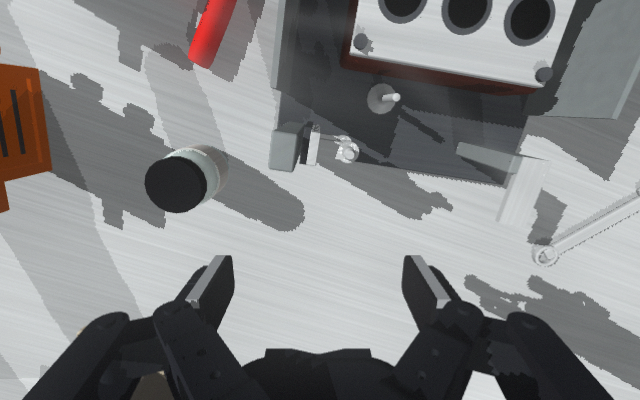

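Run:
```python
from h import *
d=dict(np.load('w1.npz'));P,uv=cloud(d)
def sel(u0,u1,v0,v1,z0,z1):
    return (uv[:,0]>=u0)&(uv[:,0]<=u1)&(uv[:,1]>=v0)&(uv[:,1]<=v1)&(P[:,2]>z0)&(P[:,2]<z1)
def rect(m,n):
    r=cv2.minAreaRect((P[m,:2]*1000).astype(np.float32));print(n,m.sum(),P[m].mean(0).round(4),r)
rect(sel(495,550,140,230,.113,.123),'roof')
rect(sel(262,305,120,180,.142,.153),'post')
rect(sel(325,365,130,170,.137,.144),'pin up top')
rect(sel(325,365,130,170,.129,.144),'pin+')
rect(sel(300,325,120,170,.13,.152),'strip')
m=sel(325,370,120,175,.05,.145)
h,e=np.histogram(P[m,2],bins=19,range=(.05,.145));print(h.tolist())
rect(sel(550,640,0,140,.117,.127),'screenR')
c=d['img'][110:190,255:375,::-1];cv2.imwrite('pics/p.png',cv2.resize(c,None,fx=6,fy=6,interpolation=cv2.INTER_CUBIC))
```

```text
roof 2446 [ 0.5167 -0.323   0.1187] ((513.6620483398438, -322.8271484375), (62.47895431518555, 36.07511520385742), 11.666406631469727)
post 1046 [ 0.4825 -0.114   0.1477] ((481.7843933105469, -113.88052368164062), (30.18804931640625, 20.204648971557617), 10.51994514465332)
pin up top 112 [ 0.4965 -0.1634  0.1402] ((496.5921325683594, -163.85025024414062), (8.643470764160156, 9.132061004638672), 26.163177490234375)
pin+ 144 [ 0.4969 -0.163   0.1387] ((496.7724609375, -164.24899291992188), (9.476333618164062, 11.288955688476562), 18.10772132873535)
strip 593 [ 0.4912 -0.1324  0.137 ] ((490.3270568847656, -132.53460693359375), (30.103397369384766, 13.657719612121582), 10.557745933532715)
[0, 0, 0, 1, 6, 117, 3, 2, 0, 0, 0, 0, 0, 3, 19, 475, 10, 60, 68]
screenR 894 [ 0.618  -0.3513  0.1213] ((621.604248046875, -351.6702575683594), (58.16402816772461, 8.324426651000977), 10.217973709106445)
```

View pics/p.png

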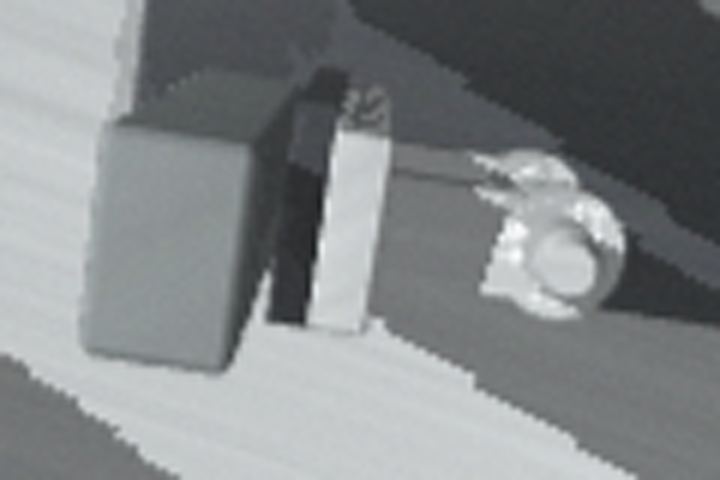

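Crop: upper pin's flat top at about crop (562,262), i.e. wrist pixel (348.7,153.7), with its shoulder and arm leading to the strip and the post at left. Measured pin axis is about (0.4966,-0.164), and station yaw is about 10.5°. Now to the gate.

Request:
arm_command:
  targets:
    - [85,[0.5,-0.45,0],[0,0,0.2]]
    - [85,[1.4,-1.3,0],[0,0,0.4]]
    - [85,[2.2,-2.1,0],[0,0,0.7]]
    - [85,[3.0,-2.8,0],[0,0,1.0]]
    - [85,[3.8,-3.5,0],[0,0,1.27]]

```text
time_s: 3.3
position: [0.5447, 0.03, 0.4009]
orientation: [[0.978, 0.208, 0.0], [0.208, -0.978, -0.001], [0.0, 0.001, -1.0]]
force: [-0.2, -1.2, 0.1]
opening: 0.997
```

Run:
```python
from h import *
s=arm.get_state();R=np.array(s['orientation']);print(R.T@(np.array([.633,.2043,.39])-s['position'])/.04, np.degrees(np.arctan2(R[1,0],R[0,0])),s['qpos'])
d=dict(np.load('w1.npz'))
for uv,z in(((348.7,153.7),.14),):
    c=unproj(d,uv,[1.])[0];o=-d['R'].T@d['t'];r=c-o;print('pin flat',o+r*(z-o[2])/r[2])
```

```text
[ 3.06650721 -3.80406113  0.27043449] 11.999985130054942 [-0.11367974  0.48234579  0.01036734  1.81624288 -0.00555725  0.84278242
 -1.46215566]
pin flat [ 0.49640149 -0.16316036  0.14      ]
```

Request:
arm_command:
  targets:
    - [85,[0.7,-0.85,0.1],[0,0,0.2]]
    - [85,[1.4,-1.7,0.2],[0,0,0.4]]
    - [85,[2.1,-2.55,0.27],[0,0,0.6]]
    - [85,[2.7,-3.35,0.27],[0,0,0.78]]
    - [85,[3.07,-3.8,0.27],[0,0,0.78]]

```text
time_s: 3.8
position: [0.6328, 0.2069, 0.3895]
orientation: [[0.991, 0.132, 0.0], [0.132, -0.991, 0.001], [0.0, -0.001, -1.0]]
force: [-0.3, -0.3, -0.3]
opening: 0.991
```

Request:
arm_command:
  targets:
    - [85,[0,0,0],[0,0,0]]
    - [85,[0,0,0],[0,0,0]]

```text
time_s: 4.0
position: [0.6321, 0.203, 0.3894]
orientation: [[0.992, 0.13, -0.001], [0.13, -0.992, -0.002], [-0.001, 0.001, -1.0]]
force: [-0.2, -1.2, -0.1]
opening: 0.994
```

Run:
```python
from h import *
s=arm.get_state();R=np.array(s['orientation']);p=np.array(s['position']);print(p,R.round(4).tolist())
d=snap('wrist','w2.png');np.savez('w2.npz',**d)
P,uv=cloud(d)
n=(abs(P[:,0]-.633)<.16)&(abs(P[:,1]-.204)<.1)
def rect(m,nm):
    r=cv2.minAreaRect((P[m,:2]*1000).astype(np.float32));print(nm,m.sum(),P[m].mean(0).round(4),r);return r
rect(n&(P[:,2]>.169)&(P[:,2]<.178),'tab top')
rect(n&(P[:,2]>.131)&(P[:,2]<.139),'frame top')
rect(n&(P[:,2]>.119)&(P[:,2]<.127),'knuckle top')
cv2.imwrite('pics/w2c.png',d['img'][:,100:540,::-1])
```

```text
[0.63213467 0.20300298 0.38941867] [[0.9916, 0.1297, -0.0008], [0.1297, -0.9916, -0.0015], [-0.001, 0.0014, -1.0]]
tab top 1205 [0.6353 0.2078 0.1739] ((633.58349609375, 207.82293701171875), (49.975738525390625, 11.68033504486084), 7.5145745277404785)
frame top 728 [0.5846 0.2014 0.136 ] ((603.5537719726562, 203.85397338867188), (120.6145248413086, 11.729447364807129), 7.312812805175781)
knuckle top 447 [0.6752 0.213  0.1238] ((675.1741943359375, 213.1452178955078), (24.749910354614258, 19.98276138305664), 7.556992530822754)
```

View pics/w2c.png

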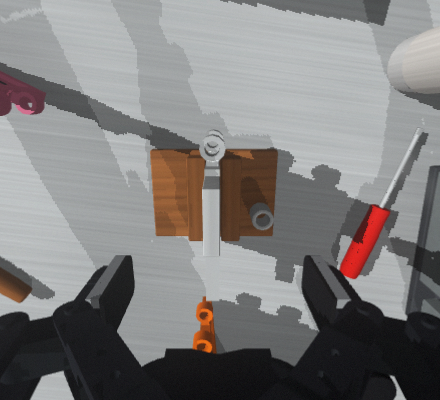

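The crop shows the silver gate in the slot with its tab (211,178) and knuckles (212,147). The socket (262,217) and orange gate (205,320) are clear of the fingers. Tab at (0.6336, 0.2078), 12 × 50 mm, top at 174 mm, which agrees with the description.

Request:
arm_command:
  targets:
    - [85,[0.05,-0.11,0.4],[0,0,0]]
    - [85,[0.05,-0.11,0.9],[0,0,0]]
    - [85,[0.05,-0.11,1.4],[0,0,0]]
    - [85,[0.05,-0.11,1.75],[0,0,0]]
    - [85,[0.05,-0.11,1.88],[0,0,0]]

```text
time_s: 4.55
position: [0.6327, 0.2079, 0.3125]
orientation: [[0.992, 0.13, -0.003], [0.13, -0.992, -0.001], [-0.003, 0.001, -1.0]]
force: [-0.6, 0.2, -0.5]
opening: 0.997
```

Request:
arm_command:
  targets:
    - [30,[0,0,0],[0,0,0]]
    - [20,[0,0,0],[0,0,0]]
    - [15,[0,0,0],[0,0,0]]
    - [10,[0,0,0],[0,0,0]]
    - [5,[0,0,0],[0,0,0]]
  squeeze: 70

```text
time_s: 5.05
position: [0.6335, 0.209, 0.3153]
orientation: [[0.991, 0.131, 0.001], [0.131, -0.991, 0.0], [0.001, -0.0, -1.0]]
force: [-0.5, 3.4, 5.8]
opening: 0.135
```

Request:
arm_command:
  targets:
    - [5,[0,0,0],[0,0,0]]
    - [5,[0,0,0],[0,0,0]]
    - [5,[0,0,0],[0,0,0]]
    - [5,[0,0,0],[0,0,0]]
    - [5,[0,0,0],[0,0,0]]

```text
time_s: 5.55
position: [0.6339, 0.2089, 0.3155]
orientation: [[0.991, 0.131, 0.002], [0.131, -0.991, 0.0], [0.002, -0.0, -1.0]]
force: [1.2, -0.7, 5.6]
opening: 0.124
```

Request:
arm_command:
  targets:
    - [5,[0,0,-0.15],[0,0,0]]
    - [5,[0,0,-0.4],[0,0,0]]
    - [5,[0,0,-0.7],[0,0,0]]
    - [5,[0,0,-1.0],[0,0,0]]
    - [5,[0,0,-1.3],[0,0,0]]

```text
time_s: 6.05
position: [0.6334, 0.209, 0.368]
orientation: [[0.991, 0.131, 0.0], [0.131, -0.991, 0.0], [0.0, -0.0, -1.0]]
force: [0.8, 0.6, -3.5]
opening: 0.127
```

Request:
arm_command:
  targets:
    - [5,[0,0,-0.5],[0,0,0]]
    - [5,[0,0,-1.0],[0,0,0]]
    - [5,[0,0,-1.5],[0,0,0]]
    - [5,[0,0,-1.7],[0,0,0]]
    - [5,[0,0,-1.7],[0,0,0]]

```text
time_s: 6.55
position: [0.6336, 0.209, 0.4365]
orientation: [[0.991, 0.131, 0.003], [0.131, -0.991, 0.001], [0.003, -0.001, -1.0]]
force: [-0.4, -0.1, -2.7]
opening: 0.128
```

```bash
cat >> h.py <<'E'
def gatecheck(d,s):
    """knuckle-top / tab / frame in tool frame"""
    R=np.array(s['orientation']);p=np.array(s['position'])
    P,uv=cloud(d);T=(P-p)@R
    m0=(abs(T[:,0]+0)<.16)&(abs(T[:,1])<.03)
    return T,uv,m0
def yaw(s): return np.degrees(np.arctan2(s['orientation'][1][0],s['orientation'][0][0]))
E
python3 - <<'E'
from h import *
d=snap('wrist','w3.png');np.savez('w3.npz',**d)
s=arm.get_state();print(s['position'],np.round(s['orientation'],4).tolist(),s['force'],s['opening'],s['time_s'],yaw(s))
T,uv,m0=gatecheck(d,s)
h,e=np.histogram(T[m0,2],bins=60,range=(.1,.34));print([(round(a,3),int(b)) for a,b in zip(e,h) if b>20])
cv2.imwrite('pics/w3c.png',d['img'][:,200:440,::-1])
j=eyes.find_in('top','jar');print(j)
D=np.load('top.npy');u,v=329,251;m=(abs(D[:,3]-u)<8)&(abs(D[:,4]-v)<8)&(D[:,2]>.08);print('jar',D[m,:3].mean(0))
E
```

```text
[0.6332667  0.2088715  0.43507138] [[0.9914, 0.1307, 0.0006], [0.1307, -0.9914, 0.0002], [0.0007, -0.0001, -1.0]] [ 0.38023616  0.19155607 -3.6712384 ] 0.12556958401248836 6.6 7.512209376802444
[(np.float64(0.1), 781), (np.float64(0.104), 387), (np.float64(0.108), 127), (np.float64(0.112), 1851), (np.float64(0.116), 1249), (np.float64(0.12), 957), (np.float64(0.124), 819), (np.float64(0.128), 289), (np.float64(0.132), 556), (np.float64(0.136), 1347), (np.float64(0.14), 1694), (np.float64(0.144), 359), (np.float64(0.148), 324), (np.float64(0.152), 280), (np.float64(0.156), 253), (np.float64(0.16), 232), (np.float64(0.164), 132), (np.float64(0.168), 63), (np.float64(0.172), 59), (np.float64(0.176), 545), (np.float64(0.18), 44), (np.float64(0.184), 48), (np.float64(0.188), 853), (np.float64(0.192), 81), (np.float64(0.196), 71), (np.float64(0.2), 58), (np.float64(0.236), 185), (np.float64(0.24), 196), (np.float64(0.248), 31)]
[{'bbox': [329.0, 250.0, 19.3, 18.2], 'score': 0.56}]
jar [ 0.40380234 -0.02016263  0.09018762]
```

View pics/w3c.png

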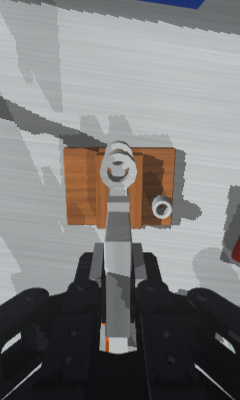

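Gate held and lifted straight: knuckles at crop (118,165), nothing else disturbed. Now the knuckle axis in the tool frame.

```bash
cat >> h.py <<'E'
def knuck(d,s):
    T,uv,m0=gatecheck(d,s)
    m=m0&(T[:,0]>.02)&(T[:,0]<.075)&(abs(T[:,1])<.02)
    zt=np.median(T[m&(T[:,2]>.184)&(T[:,2]<.197),2])
    k=m&(abs(T[:,2]-zt)<.003)
    # remove arm to frame: keep annulus part
    (cx,cy),r=cv2.minEnclosingCircle((T[k&(T[:,0]>.034),:2]*1000).astype(np.float32))
    # inner hole from image: fit dark ellipse - project grid
    f=m0&(T[:,2]>.172)&(T[:,2]<.182)&(T[:,0]<0.03)
    q=T[f]; 
    print('kn top z',zt,'circle',cx,cy,r,'T mean',T[k].mean(0)*1000,'frame y',q.mean(0)*1000, 'n',k.sum(),len(q))
    print('knuckle extents',T[k].min(0)*1000,T[k].max(0)*1000)
    l=m&(T[:,2]>.234)&(T[:,2]<.246);print('low',T[l].mean(0)*1000,T[l].min(0)*1000,T[l].max(0)*1000)
    return zt,cx,cy
E
python3 - <<'E'
from h import *
d=dict(np.load('w3.npz'));s=arm.get_state();knuck(d,s)
T,uv,m0=gatecheck(d,s)
c=d['img'][130:200,285:355,::-1];cv2.imwrite('pics/k.png',cv2.resize(c,None,fx=8,fy=8,interpolation=cv2.INTER_CUBIC))
# project expected bore circle, ring for check
R=np.array(s['orientation']);p=np.array(s['position'])
print(proj(d,(p+R@np.array([.044,0,.19]))[None]))
E
```

```text
kn top z 0.1890399636561311 circle 44.31017303466797 -0.002780403010547161 11.238622665405273 T mean [ 4.31211594e+01 -1.04129027e-01  1.89035712e+02] frame y [-24.33181209  -0.23119995 176.89280889] n 888 527
knuckle extents [ 30.64704655 -10.71756249 186.05451082] [ 55.54850947  10.05243764 191.93580301]
low [ 4.39085795e+01 -1.57067886e-01  2.39315938e+02] [ 30.9747876  -10.14059029 236.92374057] [ 55.63877899  10.07813538 245.93563408]
[[318.11861825 172.61812519]]
```

View pics/k.png

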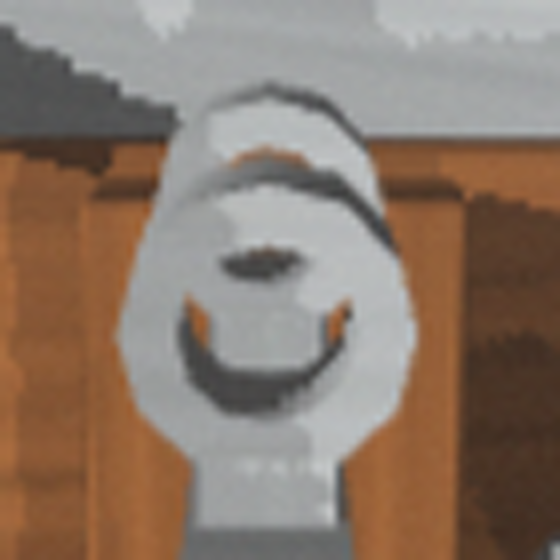

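Request:
arm_command:
  targets:
    - [5,[-0.2,0.3,-0.3],[0,0,0]]
    - [5,[-0.6,0.9,-0.6],[0,0,0]]
    - [5,[-1.1,1.6,-1.0],[0,0,0]]
    - [5,[-1.6,2.4,-1.0],[0,0,0]]
    - [5,[-2.2,3.2,-1.0],[0,0,0]]

```text
time_s: 7.15
position: [0.5618, 0.0684, 0.4753]
orientation: [[0.991, 0.13, 0.001], [0.13, -0.991, -0.001], [0.001, 0.001, -1.0]]
force: [0.1, -1.3, -2.8]
opening: 0.126
```

Request:
arm_command:
  targets:
    - [5,[-0.6,0.8,0],[0,0,0]]
    - [5,[-1.1,1.6,0],[0,0,0]]
    - [5,[-1.6,2.4,0],[0,0,0]]
    - [5,[-2.1,3.1,0],[0,0,0]]
    - [5,[-2.6,3.8,0],[0,0,0]]

```text
time_s: 7.65
position: [0.4777, -0.0958, 0.4749]
orientation: [[0.992, 0.13, -0.001], [0.13, -0.992, -0.0], [-0.001, 0.0, -1.0]]
force: [0.3, -0.7, -3.3]
opening: 0.13
```

Request:
arm_command:
  targets:
    - [5,[-0.5,0.7,0],[0,0,0]]
    - [5,[-1.0,1.4,0],[0,0,0]]
    - [5,[-1.5,2.1,0],[0,0,0]]
    - [5,[-1.8,2.6,0],[0,0,0]]
    - [5,[-1.9,2.8,0],[0,0,0]]

```text
time_s: 8.15
position: [0.4164, -0.2175, 0.475]
orientation: [[0.992, 0.125, -0.001], [0.125, -0.992, -0.001], [-0.001, 0.001, -1.0]]
force: [0.4, 0.7, -3.0]
opening: 0.127
```

Request:
arm_command:
  targets:
    - [5,[0,0,0],[0,0,-0.8]]
    - [5,[0,0,0],[0,0,-1.9]]
    - [5,[0,0,0],[0,0,-3.0]]
    - [5,[0,0,0],[0,0,-4.0]]
    - [5,[0,0,0],[0,0,-5.0]]

```text
time_s: 8.65
position: [0.4188, -0.214, 0.4747]
orientation: [[0.79, 0.613, -0.0], [0.613, -0.79, 0.001], [0.0, -0.001, -1.0]]
force: [-0.6, 0.1, -3.2]
opening: 0.13
```

Request:
arm_command:
  targets:
    - [5,[0,0,0],[0,0,-1.1]]
    - [5,[0,0,0],[0,0,-2.2]]
    - [5,[0,0,0],[0,0,-3.3]]
    - [5,[0,0,0],[0,0,-4.2]]
    - [5,[0,0,0],[0,0,-4.67]]

```text
time_s: 9.15
position: [0.4188, -0.2141, 0.4747]
orientation: [[0.411, 0.912, -0.001], [0.912, -0.411, 0.001], [0.001, -0.001, -1.0]]
force: [-0.6, 0.4, -2.6]
opening: 0.128
```

```bash
cat >> h.py <<'E'
def goto(X):
    s=arm.get_state();R=np.array(s['orientation']);return (R.T@(np.array(X)-s['position'])/.04).round(2)
E
python3 - <<'E'
from h import *
s=arm.get_state();print(s['position'],yaw(s),s['qpos'],s['force'],s['time_s'])
print(goto([.419,-.215,.352]))
E
```

```text
[ 0.41875548 -0.21405434  0.47471917] 65.75216241023372 [ 0.47053936  0.28747883 -0.07466031  1.90026746  0.02519982  0.95553944
 -0.03883507] [-0.6407438   0.41306237 -2.63772779] 9.15
[-0.02  0.02  3.07]
```

Request:
arm_command:
  targets:
    - [5,[0,0,0.5],[0,0,0]]
    - [5,[0,0,1.2],[0,0,0]]
    - [5,[0,0,2.0],[0,0,0]]
    - [5,[0,0,2.7],[0,0,0]]
    - [5,[0,0,3.06],[0,0,0]]

```text
time_s: 9.65
position: [0.4181, -0.2138, 0.3503]
orientation: [[0.413, 0.911, -0.003], [0.911, -0.413, 0.002], [0.001, -0.004, -1.0]]
force: [0.3, 0.1, -2.5]
opening: 0.127
```

Request:
arm_command:
  targets:
    - [5,[0,0,0],[0,0,0]]
    - [5,[0,0,0],[0,0,0]]

```text
time_s: 9.85
position: [0.4192, -0.2145, 0.3527]
orientation: [[0.414, 0.91, 0.0], [0.91, -0.414, 0.0], [0.0, -0.0, -1.0]]
force: [0.3, -0.3, -2.8]
opening: 0.128
```

Run:
```python
from h import *
d=snap('wrist','w4.png');s=arm.get_state();np.savez('w4.npz',**d)
print(s['position'],yaw(s),s['force'],s['time_s'])
knuck(d,s)
T,uv,m0=gatecheck(d,s);P,_=cloud(d)
m=(abs(P[:,0]-.4965)<.025)&(abs(P[:,1]+.1635)<.025)
h,e=np.histogram(P[m,2],bins=40,range=(.06,.16));print([(round(float(a),4),int(b)) for a,b in zip(e,h) if b>10])
k=m&(P[:,2]>.137)&(P[:,2]<.143);print('pin top',k.sum(),P[k].mean(0),P[k].min(0),P[k].max(0),uv[k].mean(0))
cv2.imwrite('pics/w4c.png',cv2.resize(d['img'][0:240,180:460,::-1],None,fx=2.5,fy=2.5,interpolation=cv2.INTER_CUBIC))
```

```text
[ 0.4193916  -0.21464942  0.35317046] 65.55300632454669 [-0.5998624  -0.13649045 -2.926383  ] 9.9
kn top z 0.19192965379733964 circle 43.69866943359375 -0.8017827272415161 10.824265480041504 T mean [ 41.89684093  -0.74869253 191.9783669 ] frame y [-16.78089435  -0.87727138 179.18548963] n 899 621
knuckle extents [ 29.46811013 -11.27192554 189.00823178] [ 54.34194747   9.55012589 194.91495997]
low [ 42.47190258  -0.7755548  242.05178975] [ 29.77682039 -10.74221239 239.71229824] [ 54.22530898   9.46516937 245.96005216]
[(0.0675, 11), (0.07, 16), (0.0725, 20), (0.075, 255), (0.0775, 78), (0.0875, 19), (0.1175, 19), (0.12, 29), (0.1225, 35), (0.125, 845), (0.1275, 218), (0.13, 19), (0.1325, 18), (0.135, 37), (0.1375, 89), (0.14, 205)]
pin top 305 [ 0.49192708 -0.15624298  0.14032364] [ 0.47812665 -0.16815628  0.13700587] [ 0.50040899 -0.13850244  0.14266032] [389.78032787  97.56721311]
```

View pics/w4c.png

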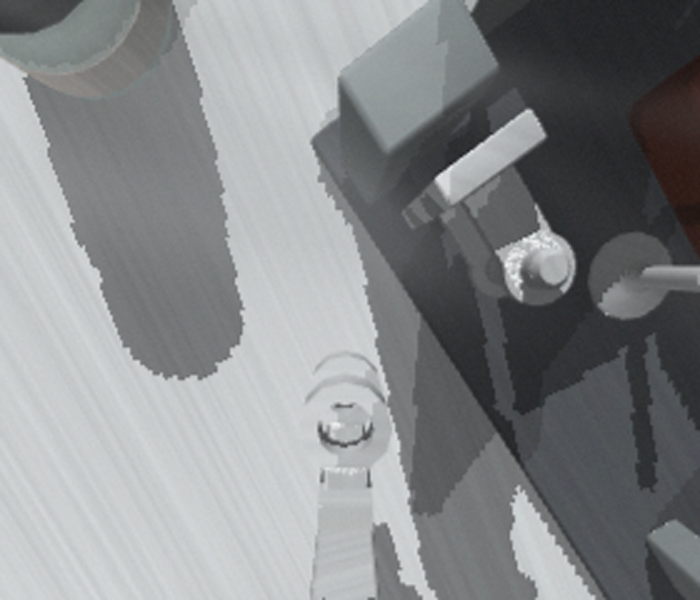

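Crop: gate held open in front of the fixture, knuckle mouth at crop (346,425) = pixel (318.4,170). Upper pin flat at crop (549,267) = pixel (399.6,106.8). Post and strip are behind it, the valve stem is at right, and the gate is clear of all of them.

Run:
```python
from h import *
d=dict(np.load('w4.npz'));s=arm.get_state();R=np.array(s['orientation']);p=np.array(s['position'])
def ray(uv,z):
    c=unproj(d,uv,[1.])[0];o=-d['R'].T@d['t'];r=c-o;return o+r*(z-o[2])/r[2]
pin=ray((399.6,106.8),.140);print('pin',pin)
P,uv=cloud(d)
m=(np.hypot(uv[:,0]-399.6,uv[:,1]-106.8)<5);print('pin depth',P[m].mean(0),np.median(P[m,2]))
sh=(np.hypot(P[:,0]-pin[0],P[:,1]-pin[1])<.0105)&(abs(P[:,2]-.1265)<.0025);print('shoulder extents',P[sh].min(0),P[sh].max(0))
T=(P-p)@R
k=(T[:,0]>.028)&(T[:,0]<.06)&(abs(T[:,1])<.015)&(abs(T[:,2]-.192)<.003)
q=T[k]; 
# circle fit on outer boundary at far side
h=cv2.convexHull((q[:,:2]*1000).astype(np.float32))[:,0];h=h[h[:,0]>42]
A=np.c_[2*h,np.ones(len(h))];x=np.linalg.lstsq(A,(h**2).sum(1),rcond=None)[0];print('hull fit',x[:2],np.sqrt(x[2]+x[0]**2+x[1]**2))
kc=np.array([x[0],x[1],192.])/1000; print('knuckle world',p+R@kc)
tp=R.T@(pin-p);print('pin in tool',tp*1000,'move units',(tp-kc)[:2]/.04)
```

```text
pin [ 0.4954435  -0.16334374  0.14      ]
pin depth [ 0.49520835 -0.16324182  0.14092576] 0.14082581630337768
shoulder extents [ 0.48699952 -0.17282155  0.12410952] [ 0.50500444 -0.15296139  0.12894462]
hull fit [43.94644566 -0.87813655] 10.389709556608695
knuckle world [ 0.43705607 -0.17435756  0.16117933]
pin in tool [ 78.13173093  47.68505107 213.25894673] move units [0.85463213 1.21407969]
```

Knuckles are 21 mm above hung height, inside the 16–26 window. Moving in level along station +x.

Request:
arm_command:
  targets:
    - [5,[0.15,0.22,0],[0,0,0]]
    - [5,[0.35,0.5,0],[0,0,0]]
    - [5,[0.55,0.78,0],[0,0,0]]
    - [5,[0.75,1.06,0],[0,0,0]]
    - [5,[0.855,1.215,0],[0,0,0]]

```text
time_s: 10.4
position: [0.4795, -0.203, 0.3525]
orientation: [[0.413, 0.911, 0.002], [0.911, -0.413, 0.0], [0.001, 0.002, -1.0]]
force: [0.6, 0.4, -3.8]
opening: 0.129
```

Request:
arm_command:
  targets:
    - [5,[0,0,0],[0,0,0]]
    - [5,[0,0,0],[0,0,0]]
    - [5,[0,0,0],[0,0,0]]

```text
time_s: 10.7
position: [0.4766, -0.204, 0.3521]
orientation: [[0.415, 0.91, -0.001], [0.91, -0.415, 0.0], [-0.001, -0.001, -1.0]]
force: [-0.2, 0.8, -2.6]
opening: 0.13
```

Run:
```python
from h import *
d=snap('wrist','w5.png');s=arm.get_state();np.savez('w5.npz',**d)
print(s['position'],yaw(s),s['force'],s['moment'],s['time_s'])
knuck(d,s)
cv2.imwrite('pics/w5c.png',cv2.resize(d['img'][130:205,270:370,::-1],None,fx=7,fy=7,interpolation=cv2.INTER_CUBIC))
```

```text
[ 0.47665643 -0.20397702  0.35222281] 65.49072147924488 [ 1.3864827   0.35185814 -3.74713392] [ 0.10120571 -0.0302838   0.02219645] 10.75
kn top z 0.191560454619427 circle 43.72151184082031 -0.31070470809936523 10.747456550598145 T mean [ 41.97215599  -0.24098886 191.57597325] frame y [-16.99751129  -0.49633103 178.8998583 ] n 886 615
knuckle extents [ 29.44134468 -10.81616973 188.95517009] [ 54.31608693   9.94304191 194.51108559]
low [ 3.57266738e+01 -1.17165030e-01  2.41562032e+02] [ 29.71985817 -10.2447792  235.41004244] [ 73.97501881   8.58910315 245.59219323]
```

View pics/w5c.png

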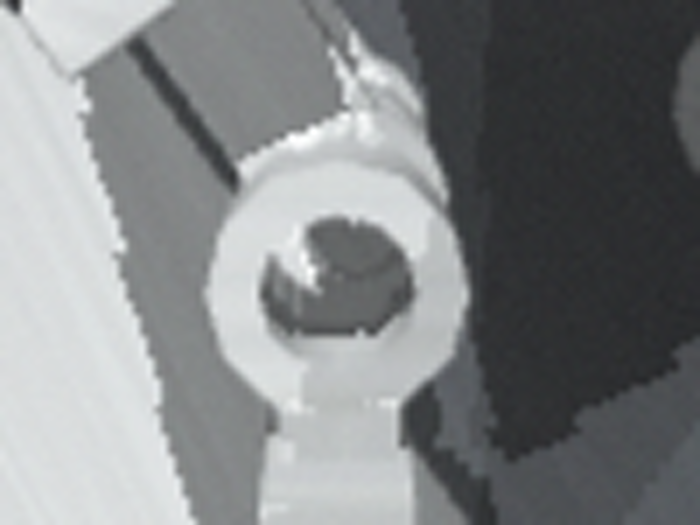

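Run:
```python
from h import *
d=dict(np.load('w5.npz'));s=arm.get_state();R=np.array(s['orientation']);p=np.array(s['position'])
P,uv=cloud(d);T=(P-p)@R
k=(T[:,0]>.028)&(T[:,0]<.06)&(abs(T[:,1])<.015)&(abs(T[:,2]-.1916)<.003)
h=cv2.convexHull((T[k,:2]*1000).astype(np.float32))[:,0];h=h[h[:,0]>42]
A=np.c_[2*h,np.ones(len(h))];x=np.linalg.lstsq(A,(h**2).sum(1),rcond=None)[0];print(x[:2],np.sqrt(x[2]+x[0]**2+x[1]**2))
kc=np.array([x[0],x[1],191.6])/1000;kw=p+R@kc;print('kw',kw)
for n,q in(('ktop',kw),('axis@.140',[kw[0],kw[1],.140]),('+1mm toolx',np.array([kw[0],kw[1],.14])+R[:,0]*.001),('+1 tooly',np.array([kw[0],kw[1],.14])+R[:,1]*.001)):
    print(n,((proj(d,np.array(q))[0]-[270,130])*7).round(0))
img=d['img'][130:205,270:370].copy()
# pin flat estimate by edge-enhanced upsample and depth in bore
z=d['z_map'];b=(np.hypot(P[:,0]-kw[0],P[:,1]-kw[1])<.009)&(P[:,2]>.134)&(P[:,2]<.144);print('in-bore pin-top pts',b.sum(),P[b].mean(0),((uv[b].mean(0)-[270,130])*7),P[b].min(0),P[b].max(0))
g=cv2.createCLAHE(8,(2,2)).apply(cv2.cvtColor(img[22:52,30:66],cv2.COLOR_RGB2GRAY))
cv2.imwrite('pics/bore.png',cv2.resize(g,None,fx=14,fy=14,interpolation=cv2.INTER_CUBIC))
```

```text
[43.91482085 -0.30744245] 10.348793483521751
kw [ 0.49441413 -0.16388466  0.16060748]
ktop [334. 287.]
axis@.140 [335. 238.]
+1mm toolx [335. 227.]
+1 tooly [346. 238.]
in-bore pin-top pts 94 [ 0.49506336 -0.16480827  0.14014976] [345.60638298 244.32978723] [ 0.4912915  -0.16878332  0.1360467 ] [ 0.4988132  -0.16132527  0.14296156]
```

View pics/bore.png

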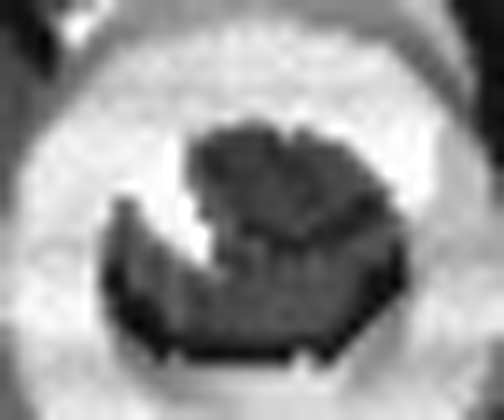

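The pin's flat top shows through the bore at about crop (352,235), and aligned it would be at (335,238). The gate needs about 1.3 mm more along tool y. Correcting and starting down.

Request:
arm_command:
  targets:
    - [5,[0,0.02,0],[0,0,0]]
    - [5,[0,0.032,0.04],[0,0,0]]
    - [5,[0,0.032,0.08],[0,0,0]]
    - [5,[0,0.032,0.12],[0,0,0]]
    - [5,[0,0.032,0.15],[0,0,0]]

```text
time_s: 11.25
position: [0.4784, -0.2043, 0.3461]
orientation: [[0.414, 0.91, -0.0], [0.91, -0.414, 0.0], [-0.0, -0.0, -1.0]]
force: [0.6, 0.1, -2.5]
opening: 0.129
```

Request:
arm_command:
  targets:
    - [5,[0,0,0.02],[0,0,0]]
    - [5,[0,0,0.04],[0,0,0]]
    - [5,[0,0,0.06],[0,0,0]]
    - [5,[0,0,0.08],[0,0,0]]
    - [5,[0,0,0.1],[0,0,0]]

```text
time_s: 11.75
position: [0.4785, -0.2043, 0.3423]
orientation: [[0.414, 0.91, 0.0], [0.91, -0.414, -0.0], [0.0, 0.0, -1.0]]
force: [0.3, 0.6, -3.1]
opening: 0.128
```

Request:
arm_command:
  targets:
    - [5,[0,0,0.02],[0,0,0]]
    - [5,[0,0,0.04],[0,0,0]]
    - [5,[0,0,0.06],[0,0,0]]
    - [5,[0,0,0.08],[0,0,0]]
    - [5,[0,0,0.08],[0,0,0]]

```text
time_s: 12.25
position: [0.4784, -0.2042, 0.339]
orientation: [[0.414, 0.91, -0.0], [0.91, -0.414, 0.0], [0.0, -0.0, -1.0]]
force: [-0.3, 0.3, -3.2]
opening: 0.129
```

Run:
```python
from h import *
s=arm.get_state();print(s['position'],yaw(s),s['force'],s['moment'],s['time_s'])
```

```text
[ 0.47844461 -0.20424127  0.33900882] 65.52911291717764 [-0.31037206  0.29034388 -3.23568675] [ 0.03236524 -0.03646126  0.02991567] 12.25
```

Request:
arm_command:
  targets:
    - [5,[0,0,0.02],[0,0,0]]
    - [5,[0,0,0.04],[0,0,0]]
    - [5,[0,0,0.06],[0,0,0]]
    - [5,[0,0,0.08],[0,0,0]]
    - [5,[0,0,0.09],[0,0,0]]

```text
time_s: 12.75
position: [0.4785, -0.2043, 0.3354]
orientation: [[0.414, 0.91, -0.0], [0.91, -0.414, 0.0], [-0.0, -0.0, -1.0]]
force: [0.7, 0.7, -4.1]
opening: 0.122
```

Request:
arm_command:
  targets:
    - [5,[0,0,0.015],[0,0,0]]
    - [5,[0,0,0.03],[0,0,0]]
    - [5,[0,0,0.04],[0,0,0]]
    - [5,[0,0,0.05],[0,0,0]]
    - [5,[0,0,0.05],[0,0,0]]

```text
time_s: 13.25
position: [0.4785, -0.2043, 0.3335]
orientation: [[0.414, 0.91, -0.0], [0.91, -0.414, 0.0], [0.0, -0.0, -1.0]]
force: [0.0, 0.5, -3.6]
opening: 0.125
```

Request:
arm_command:
  targets:
    - [5,[0,0,0.01],[0,0,0]]
    - [5,[0,0,0.02],[0,0,0]]
    - [5,[0,0,0.03],[0,0,0]]
    - [5,[0,0,0.035],[0,0,0]]
    - [5,[0,0,0.035],[0,0,0]]

```text
time_s: 13.75
position: [0.4786, -0.2043, 0.3324]
orientation: [[0.414, 0.91, 0.0], [0.91, -0.414, -0.0], [0.0, 0.0, -1.0]]
force: [-0.3, -0.1, -0.3]
opening: 0.127
```

Request:
arm_command:
  targets:
    - [5,[0,0,0.01],[0,0,0]]
    - [5,[0,0,0.02],[0,0,0]]
    - [5,[0,0,0.025],[0,0,0]]
    - [5,[0,0,0.025],[0,0,0]]

```text
time_s: 14.15
position: [0.4788, -0.2044, 0.3321]
orientation: [[0.414, 0.91, 0.002], [0.91, -0.414, -0.001], [0.0, 0.002, -1.0]]
force: [-0.8, 0.0, 6.6]
opening: 0.127
```

Seated: descent stopped at the expected 20 mm with +6.6 N upward and no side force. Easing the push, then swinging shut about the pin axis.

Request:
arm_command:
  targets:
    - [5,[0.001,0.046,-0.02],[0,0,-0.4]]
    - [5,[0.004,0.092,-0.02],[0,0,-0.8]]
    - [5,[0.009,0.138,-0.02],[0,0,-1.2]]
    - [5,[0.015,0.183,-0.02],[0,0,-1.6]]
    - [5,[0.024,0.228,-0.02],[0,0,-2.0]]

```text
time_s: 14.65
position: [0.4876, -0.2071, 0.3322]
orientation: [[0.214, 0.977, 0.001], [0.977, -0.214, 0.0], [0.0, 0.001, -1.0]]
force: [-0.9, 1.2, 1.9]
opening: 0.125
```

Run:
```python
from h import *
s=arm.get_state();R=np.array(s['orientation']);p=np.array(s['position'])
print(p,yaw(s),s['force'],s['moment'],s['time_s'],'axis est',p+R@[.0439,-.0003,0])
```

```text
[ 0.48757165 -0.20707809  0.33223805] 77.63112298173871 [-0.85641263  1.23420663  1.9498368 ] [ 0.38395408  0.00682333 -0.00227395] 14.65 axis est [ 0.4966822  -0.1641328   0.33224837]
```

Request:
arm_command:
  targets:
    - [5,[0.001,0.046,0],[0,0,-0.4]]
    - [5,[0.004,0.092,0],[0,0,-0.8]]
    - [5,[0.009,0.138,0],[0,0,-1.2]]
    - [5,[0.015,0.183,0],[0,0,-1.6]]
    - [5,[0.024,0.228,0],[0,0,-2.0]]

```text
time_s: 15.15
position: [0.4967, -0.2081, 0.3323]
orientation: [[0.007, 1.0, 0.001], [1.0, -0.007, 0.0], [0.0, 0.001, -1.0]]
force: [-0.5, 0.3, 2.5]
opening: 0.132
```

Request:
arm_command:
  targets:
    - [5,[0,0.028,0],[0,0,-0.25]]
    - [5,[0.001,0.057,0],[0,0,-0.5]]
    - [5,[0.003,0.086,0],[0,0,-0.75]]
    - [5,[0.006,0.115,0],[0,0,-1.0]]
    - [5,[0.009,0.143,0],[0,0,-1.25]]

```text
time_s: 15.65
position: [0.5023, -0.2079, 0.3322]
orientation: [[-0.124, 0.992, 0.001], [0.992, 0.124, -0.0], [-0.0, 0.001, -1.0]]
force: [0.0, 0.3, 5.1]
opening: 0.126
```

Run:
```python
from h import *
s=arm.get_state();R=np.array(s['orientation']);p=np.array(s['position'])
print(p,yaw(s),s['force'],s['moment'],s['time_s'],'axis est',p+R@[.0439,-.0003,0])
```

```text
[ 0.50225155 -0.20789051  0.33220634] 97.14387209057045 [0.04812292 0.27818242 5.09832219] [ 0.48006827  0.11093431 -0.00492258] 15.65 axis est [ 0.49649442 -0.16436862  0.3321951 ]
```

Request:
arm_command:
  targets:
    - [5,[0,0.015,0],[0,0,-0.13]]
    - [5,[0,0.03,0],[0,0,-0.26]]
    - [5,[0.001,0.044,0],[0,0,-0.39]]
    - [5,[0.002,0.058,0],[0,0,-0.5]]
    - [5,[0.002,0.058,0],[0,0,-0.5]]

```text
time_s: 16.15
position: [0.5045, -0.2076, 0.3322]
orientation: [[-0.175, 0.985, 0.0], [0.985, 0.175, -0.0], [-0.0, 0.0, -1.0]]
force: [-0.5, 0.4, 5.8]
opening: 0.126
```

Request:
arm_command:
  targets:
    - [5,[0,0.01,0],[0,0,-0.09]]
    - [5,[0,0.02,0],[0,0,-0.18]]
    - [5,[0,0.03,0],[0,0,-0.27]]
    - [5,[0,0.03,0],[0,0,-0.27]]

```text
time_s: 16.55
position: [0.5043, -0.2078, 0.3322]
orientation: [[-0.199, 0.98, -0.003], [0.98, 0.199, 0.0], [0.001, -0.003, -1.0]]
force: [-3.6, 0.3, 9.6]
opening: 0.126
```

Run:
```python
from h import *
s=arm.get_state();R=np.array(s['orientation']);p=np.array(s['position'])
print(p,yaw(s),s['force'],s['moment'],s['time_s'],'axis est',p+R@[.0439,-.0003,0])
```

```text
[ 0.50432308 -0.20780305  0.33216588] 101.50062179808079 [-3.55189196  0.30729948  9.55431915] [ 0.38157147  0.98393448 -0.69909082] 16.55 axis est [ 0.49527639 -0.16484427  0.33220317]
```

The gate meets the stop at yaw 101.5° (−3.6 N, −0.7 Nm). Easing the press and opening the fingers.

Request:
arm_command:
  targets:
    - [5,[0,0,-0.02],[0,0,0.03]]
    - [5,[0,0,-0.025],[0,0,0.03]]
    - [16,[0,0,-0.025],[0,0,0.03]]
    - [25,[0,0,-0.025],[0,0,0.03]]
    - [35,[0,0,-0.025],[0,0,0.03]]
  squeeze: 20

```text
time_s: 17.05
position: [0.506, -0.2071, 0.333]
orientation: [[-0.2, 0.98, 0.001], [0.98, 0.2, -0.0], [-0.0, 0.001, -1.0]]
force: [0.5, 0.7, 0.9]
opening: 0.407
```

Request:
arm_command:
  targets:
    - [40,[0,0,0],[0,0,0]]
    - [45,[0,0,0],[0,0,0]]
    - [45,[0,0,-0.2],[0,0,0]]
    - [45,[0,0,-0.6],[0,0,0]]
    - [45,[0,0,-1.1],[0,0,0]]

```text
time_s: 17.55
position: [0.5053, -0.2072, 0.3774]
orientation: [[-0.199, 0.98, -0.001], [0.98, 0.199, 0.001], [0.001, -0.001, -1.0]]
force: [0.7, -0.1, -0.5]
opening: 0.524
```

Request:
arm_command:
  targets:
    - [45,[0,0,-0.5],[0,0,0]]
    - [45,[0,0,-1.0],[0,0,0]]
    - [45,[0,0,-1.4],[0,0,0]]
    - [45,[0,0,-1.5],[0,0,0]]
    - [45,[0,0,-1.5],[0,0,0]]

```text
time_s: 18.05
position: [0.5055, -0.2073, 0.4377]
orientation: [[-0.199, 0.98, 0.002], [0.98, 0.199, -0.001], [-0.001, 0.001, -1.0]]
force: [0.3, -0.1, 1.1]
opening: 0.528
```

Run:
```python
from h import *
d=snap('wrist','w6.png');s=arm.get_state();print(s['position'],s['force'],s['time_s'])
P,uv=cloud(d);n=(abs(P[:,0]-.505)<.06)&(P[:,1]<-.13)&(P[:,1]>-.36)
def rect(m,nm):
    r=cv2.minAreaRect((P[m,:2]*1000).astype(np.float32));print(nm,m.sum(),P[m].mean(0).round(4),np.median(P[m,2]),r)
rect(n&(P[:,2]>.185)&(P[:,2]<.196)&(P[:,1]<-.175)&(P[:,1]>-.24),'tab top (190)')
rect(n&(P[:,2]>.147)&(P[:,2]<.156)&(P[:,1]>-.31),'frame top (152)')
rect(n&(P[:,2]>.136)&(P[:,2]<.144)&(P[:,1]>-.178),'knuckle/pin top (140)')
rect(n&(P[:,2]>.113)&(P[:,2]<.123)&(P[:,1]<-.305),'roof (118)')
rect(n&(P[:,2]>.1)&(P[:,2]<.11)&(P[:,1]<-.28),'tongue (106)')
cv2.imwrite('pics/w6c.png',d['img'][:,:,::-1])
```

```text
[ 0.50527997 -0.20728661  0.43679781] [-0.68034657 -0.46880681 -0.06404799] 18.1
tab top (190) 885 [ 0.5039 -0.2095  0.1888] 0.18880475847603476 ((504.476806640625, -211.47894287109375), (11.832563400268555, 50.52027893066406), 10.879935264587402)
frame top (152) 358 [ 0.5095 -0.2431  0.1491] 0.14808419807781825 ((508.5538330078125, -238.07656860351562), (11.850775718688965, 118.42306518554688), 10.325703620910645)
knuckle/pin top (140) 700 [ 0.4939 -0.1535  0.141 ] 0.14114470000322743 ((494.4676818847656, -155.01046752929688), (25.339584350585938, 48.054359436035156), 10.504929542541504)
roof (118) 1138 [ 0.5134 -0.3253  0.1188] 0.11896186618237375 ((513.5873413085938, -324.3357849121094), (61.26618957519531, 30.774518966674805), 12.075950622558594)
tongue (106) 52 [ 0.5337 -0.3016  0.105 ] 0.10515142096899835 ((534.1378173828125, -301.5640563964844), (13.118417739868164, 2.090294361114502), 7.655654430389404)
```

View pics/w6c.png

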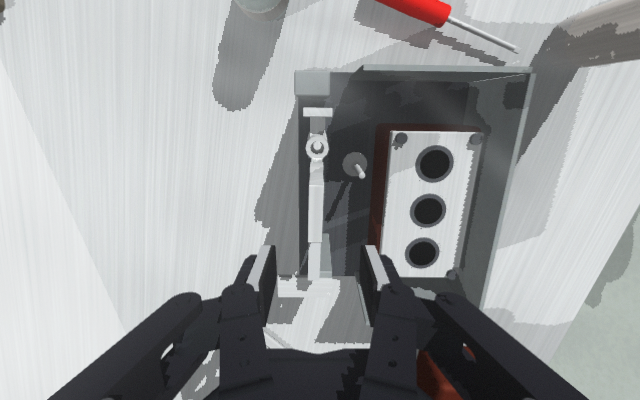

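Picture: gate hung on both pins (knuckle 317,148) and running closed to under the keeper roof (325,287). Fingers are clear, and the valve (357,168) stands untouched. Checking whether it stayed against the stop.

Run:
```python
from h import *
d=snap('wrist');s=arm.get_state()
P,uv=cloud(d)
ax=np.array([.4955,-.1645])
def line(z0,z1,y0,y1,n):
    m=(P[:,2]>z0)&(P[:,2]<z1)&(P[:,1]>y0)&(P[:,1]<y1)&(abs(P[:,0]-.507)<.03)
    q=P[m,:2]
    # midline: bin by y, mid of extents in x
    b=[]
    for y in np.arange(y0,y1,.004):
        k=q[(q[:,1]>=y)&(q[:,1]<y+.004)]
        if len(k)>8: b.append((y+.002,(np.percentile(k[:,0],3)+np.percentile(k[:,0],97))/2,np.ptp(k[:,0])))
    b=np.array(b);f=np.polyfit(b[:,0],b[:,1],1);print(n,len(b),'heading',90-np.degrees(np.arctan(f[0])),'x at axis y',np.polyval(f,-.1645),'widths',b[:,2].mean().round(4))
line(.183,.195,-.236,-.186,'tab')
line(.144,.154,-.30,-.24,'frame')
line(.144,.154,-.30,-.18,'frame all')
# screens + post for station yaw
for n,m in(('screen back',(P[:,2]>.117)&(P[:,2]<.127)&(P[:,0]>.66)),('post',(P[:,2]>.142)&(P[:,2]<.152)&(P[:,1]>-.128)),('head',(P[:,2]>.06)&(P[:,2]<.115)&(P[:,0]>.55)&(P[:,0]<.67)&(P[:,1]<-.14)&(P[:,1]>-.3))):
    if m.sum()>50:
        r=cv2.minAreaRect((P[m,:2]*1000).astype(np.float32));print(n,m.sum(),np.median(P[m,2]),r)
```

```text
tab 13 heading 99.55083145889701 x at axis y 0.4963011935119228 widths 0.0118
frame 12 heading 99.15426531719936 x at axis y 0.497327830766814 widths 0.0114
frame all 14 heading 100.1022342239242 x at axis y 0.49539172615045374 widths 0.0113
screen back 2160 0.12220602717828391 ((695.4908447265625, -187.31072998046875), (15.876917839050293, 259.3493957519531), 12.666855812072754)
post 925 0.14776859559534078 ((481.5122375488281, -113.991455078125), (29.196922302246094, 19.39858055114746), 11.473615646362305)
head 10348 0.08506721539431258 ((610.0055541992188, -219.9921875), (159.95582580566406, 119.94894409179688), 89.9949722290039)
```

The heading reading is 99–101° against 101.5° at contact, so it may have drifted back a little. I'll press it gently onto the stop with closed fingers from the front, by feel.

Request:
arm_command:
  targets:
    - [10,[-0.6,-0.4,0],[0,0,0]]
    - [0,[-1.4,-0.9,0],[0,0,0]]
    - [0,[-1.87,-1.15,0],[0,0,0]]
    - [0,[-1.87,-1.15,0],[0,0,0]]
    - [0,[-1.87,-1.15,0],[0,0,0]]

```text
time_s: 18.65
position: [0.475, -0.2897, 0.4359]
orientation: [[-0.198, 0.98, -0.001], [0.98, 0.198, 0.002], [0.002, -0.001, -1.0]]
force: [0.5, 0.3, -0.7]
opening: -0.002
```

Request:
arm_command:
  targets:
    - [0,[0,0,0.7],[0,0,0]]
    - [0,[0,0,1.5],[0,0,0]]
    - [0,[0,0,2.3],[0,0,0]]
    - [0,[0,0,2.9],[0,0,0]]
    - [0,[0,0,3.13],[0,0,0]]

```text
time_s: 19.15
position: [0.4751, -0.2877, 0.3092]
orientation: [[-0.201, 0.979, -0.004], [0.979, 0.201, 0.003], [0.004, -0.003, -1.0]]
force: [-0.1, 0.5, -0.6]
opening: 0.004
```

Request:
arm_command:
  targets:
    - [0,[0,0.1,0],[0,0,0]]
    - [0,[0,0.2,0],[0,0,0]]
    - [0,[0,0.3,0],[0,0,0]]
    - [0,[0,0.38,0],[0,0,0]]
    - [0,[0,0.42,0],[0,0,0]]

```text
time_s: 19.65
position: [0.4924, -0.2864, 0.3126]
orientation: [[-0.199, 0.98, 0.002], [0.98, 0.199, -0.001], [-0.001, 0.002, -1.0]]
force: [0.9, -0.5, -0.4]
opening: -0.0
```

Request:
arm_command:
  targets:
    - [0,[0,0.03,0],[0,0,0]]
    - [0,[0,0.06,0],[0,0,0]]
    - [0,[0,0.09,0],[0,0,0]]
    - [0,[0,0.12,0],[0,0,0]]
    - [0,[0,0.12,0],[0,0,0]]

```text
time_s: 20.15
position: [0.4966, -0.2854, 0.3117]
orientation: [[-0.199, 0.98, 0.0], [0.98, 0.199, 0.0], [0.0, 0.0, -1.0]]
force: [-1.3, -0.7, 0.3]
opening: -0.003
```

Request:
arm_command:
  targets:
    - [0,[0,0.02,0],[0,0,0]]
    - [0,[0,0.04,0],[0,0,0]]
    - [0,[0,0.06,0],[0,0,0]]
    - [0,[0,0.06,0],[0,0,0]]

```text
time_s: 20.55
position: [0.499, -0.285, 0.3117]
orientation: [[-0.199, 0.98, 0.0], [0.98, 0.199, 0.0], [-0.0, 0.0, -1.0]]
force: [0.5, -0.0, 0.2]
opening: 0.0
```

Request:
arm_command:
  targets:
    - [0,[0,0.02,0],[0,0,0]]
    - [0,[0,0.04,0],[0,0,0]]
    - [0,[0,0.06,0],[0,0,0]]
    - [0,[0,0.06,0],[0,0,0]]

```text
time_s: 20.95
position: [0.5009, -0.2846, 0.3117]
orientation: [[-0.199, 0.98, -0.001], [0.98, 0.199, -0.0], [0.0, -0.001, -1.0]]
force: [-1.1, 0.6, 1.1]
opening: 0.002
```

Request:
arm_command:
  targets:
    - [0,[0,0.02,0],[0,0,0]]
    - [0,[0,0.04,0],[0,0,0]]
    - [0,[0,0.05,0],[0,0,0]]
    - [0,[0,0.05,0],[0,0,0]]

```text
time_s: 21.35
position: [0.5021, -0.2845, 0.3117]
orientation: [[-0.198, 0.98, -0.003], [0.98, 0.198, -0.0], [0.0, -0.003, -1.0]]
force: [-5.8, -0.8, 4.1]
opening: 0.0
```

Request:
arm_command:
  targets:
    - [0,[0,0.015,0],[0,0,0]]
    - [0,[0,0.025,0],[0,0,0]]
    - [0,[0,0.025,0],[0,0,0]]
    - [0,[0,0.025,0],[0,0,0]]

```text
time_s: 21.75
position: [0.5025, -0.2844, 0.3117]
orientation: [[-0.198, 0.98, -0.004], [0.98, 0.198, -0.0], [0.001, -0.004, -1.0]]
force: [-7.7, -1.1, 6.2]
opening: -0.003
```

Request:
arm_command:
  targets:
    - [0,[0,-0.04,0],[0,0,0]]
    - [0,[0,-0.1,0],[0,0,0]]
    - [0,[0,-0.25,0],[0,0,0]]
    - [0,[0,-0.5,0],[0,0,0]]
    - [0,[0,-0.9,0],[0,0,0]]

```text
time_s: 22.25
position: [0.469, -0.2908, 0.3117]
orientation: [[-0.2, 0.98, 0.002], [0.98, 0.2, 0.0], [-0.0, 0.002, -1.0]]
force: [0.1, 0.1, -0.4]
opening: -0.001
```

Request:
arm_command:
  targets:
    - [0,[0,0,-0.6],[0,0,0]]
    - [0,[0,0,-1.5],[0,0,0]]
    - [0,[0,0,-2.4],[0,0,0]]
    - [0,[0.6,0.4,-3.2],[0,0,0]]
    - [0,[0.8,0.5,-3.2],[0,0,0]]

```text
time_s: 22.75
position: [0.484, -0.2538, 0.4443]
orientation: [[-0.201, 0.98, 0.01], [0.98, 0.201, -0.002], [-0.004, 0.009, -1.0]]
force: [0.7, 0.5, -1.6]
opening: 0.001
```

Run:
```python
from h import *
d=snap('wrist');s=arm.get_state();print(s['position'],s['force'],s['time_s'])
P,uv=cloud(d)
def line(z0,z1,y0,y1,n):
    m=(P[:,2]>z0)&(P[:,2]<z1)&(P[:,1]>y0)&(P[:,1]<y1)&(abs(P[:,0]-.507)<.03)
    q=P[m,:2];b=[]
    for y in np.arange(y0,y1,.004):
        k=q[(q[:,1]>=y)&(q[:,1]<y+.004)]
        if len(k)>8: b.append((y+.002,(np.percentile(k[:,0],3)+np.percentile(k[:,0],97))/2))
    b=np.array(b)
    if len(b)<4: return print(n,'few')
    f=np.polyfit(b[:,0],b[:,1],1);print(n,len(b),'heading',90-np.degrees(np.arctan(f[0])))
line(.183,.195,-.236,-.186,'tab');line(.144,.154,-.30,-.24,'frame')
for l,z,tol in(('tab',.189,.004),('knuckle',.141,.003)):
    m=(abs(P[:,2]-z)<tol)&(abs(P[:,0]-.505)<.03)&(P[:,1]<-.15)&(P[:,1]>-.24);print(l,m.sum(),np.median(P[m],0))
for l in('valve','socket','jar','spraycan','gate'): print(l,[(np.round(r['bbox']).tolist(),round(r['score'],2)) for r in eyes.find_in('top',l)])
```

```text
[ 0.48341715 -0.25279888  0.44203014] [-0.31044832  1.26684712 -0.11712997] 22.8
tab 13 heading 98.45494657546685
frame 15 heading 100.15215240195332
tab 1009 [ 0.50374159 -0.2095951   0.18878202]
knuckle 490 [ 0.4966382  -0.16683588  0.14101611]
valve []
socket []
jar [([329.0, 250.0, 19.0, 18.0], 0.56)]
spraycan [([261.0, 192.0, 15.0, 54.0], 0.26)]
gate [([266.0, 258.0, 17.0, 53.0], 0.95), ([264.0, 191.0, 19.0, 53.0], 0.93), ([185.0, 158.0, 48.0, 18.0], 0.66)]
```

Run:
```python
from h import *
d=snap('top');a=cv2.imread('pics/t.png')[:,:,::-1];g=np.abs(d['img'].astype(int)-a).sum(2)>90
n,l,st,c=cv2.connectedComponentsWithStats(g.astype(np.uint8))
print([(st[i].tolist()) for i in range(1,n) if st[i,4]>12])
for q in('valve','jar','spraycan','gate'): print(q,[(np.round(r['bbox']).tolist(),round(r['score'],2)) for r in eyes.find_in('top',q)])
```

```text
[[162, 8, 104, 25, 1408], [319, 135, 12, 7, 47], [252, 167, 22, 40, 394], [276, 173, 10, 25, 112], [285, 172, 7, 5, 15], [272, 175, 50, 50, 1158], [264, 207, 5, 13, 50], [380, 206, 5, 4, 13], [402, 206, 38, 51, 894], [442, 206, 15, 9, 58], [440, 212, 6, 7, 36], [378, 214, 35, 12, 204], [448, 215, 3, 6, 14], [418, 214, 171, 167, 4509], [453, 216, 15, 19, 174], [438, 220, 10, 35, 99], [448, 222, 8, 22, 74], [494, 235, 103, 41, 2108], [427, 258, 4, 9, 24], [595, 260, 7, 9, 28], [606, 310, 18, 3, 46], [523, 312, 80, 57, 2341], [601, 332, 39, 68, 2134], [602, 335, 12, 6, 35], [408, 368, 35, 32, 953], [319, 375, 16, 18, 153], [309, 386, 10, 14, 90], [295, 388, 13, 12, 65], [328, 394, 14, 6, 50], [348, 397, 8, 3, 20], [575, 397, 26, 3, 54]]
valve [([380.0, 207.0, 7.0, 6.0], 0.56)]
jar [([328.0, 251.0, 19.0, 18.0], 0.87)]
spraycan [([324.0, 135.0, 22.0, 28.0], 0.61), ([327.0, 250.0, 20.0, 21.0], 0.42), ([394.0, 220.0, 38.0, 11.0], 0.24)]
gate [([183.0, 158.0, 49.0, 20.0], 0.79), ([265.0, 190.0, 46.0, 39.0], 0.68), ([267.0, 255.0, 17.0, 56.0], 0.66), ([396.0, 221.0, 40.0, 6.0], 0.59), ([323.0, 136.0, 24.0, 28.0], 0.36)]
```

Bystanders are where they were. The gate now shows at the fixture (396,221), and the changes at the spray can fit the arm's shadow. Handing in.

```bash
python3 -c "
from rig import arm
print(arm.close_job())"
```

```text
the job is handed in; nothing more can be done
None
```

The gate is hung on both pins, swung shut against the stop, and released. I handed the job in at about 23 s of the 72 allowed.

**What I did:** I took the silver gate from the rack by its tab and brought it in level, 21 mm above its hung height and about 35° open. The pin was located through the knuckle bore with the wrist camera. I lowered the gate by feel and swung it shut until it met the stop. After letting go I pressed it gently once more with closed fingers, because the camera angle suggested it might have drifted back.

**Last checks:**
- **Seating:** the descent stopped after 20 mm with about 7 N upward and almost no side force. Tab top (189 mm) and knuckle top (141 mm) match the hung heights to about 1 mm.
- **Stop:** contact was felt at 4 N when closing and at 8 N in the later press. The tab had not moved between the two checks, so the gate was most likely on the stop already.
- **Bystanders:** valve, jar and spray can are at their earlier image positions. I did not re-detect the socket, screwdriver, hammer or wrist-side wrench individually; an image comparison against the start showed no displacement I could attribute to them.

**What disagreed:** the camera's heading for the closed gate scattered between about 98.5° and 101°, against 101.5° at contact. I trusted the contact forces over it. The tongue under the keeper's roof was never seen in close-up. It is inferred from the swing, the heights and the stop contact. The tongue end looks about 4 mm low, within the stated 6 mm sag.

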